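# Mount a ring transformer on its chassis bolt

## Task

Mount the ring transformer on the chassis: over the upright bolt put first the wide rubber pad, then the copper-wound transformer, then the small rubber pad, then the brass cover with its collar facing up, as it lies. Each part must lie flat on the one below (the wide pad on the chassis plate) with the bolt passing up through its hole. Leave the other things on the bench where they are.

Things in the scene. Friction and masses are not known exactly. Their poses are not given: they have to be found in the camera images.
- bolt_foot (a point): Foot of the chassis bolt, on its axis at the plate's top face; z up. Bolt: steel, 8 mm across, upright, 50 mm tall from here. Chassis: aluminium plate 130 x 110 x 6 mm, fixed to the bench, reaching 55 mm to -x, 75 to +x, 55 to each y side of the bolt. Lip 20 mm high along the +x edge, green block 11 mm high inside it (60 mm from the bolt); 7 mm studs at the corners, 67 mm or more away.
- wide_pad_mid (a point): Centre (half-way up) of the wide rubber pad: a flat black rubber ring, 64 mm across, 5 mm thick, with a 20 mm hole; z up along its axis. Lies flat and loose on the bench at the start. 20 g. It is stiff.
- transformer_mid (a point): Centre (half-way up) of the ring (toroidal) transformer: a copper-coloured wound ring, 62 mm across, 24 mm high, with a 20 mm hole; z up along its axis. Lies flat and loose on the bench. About 0.24 to 0.39 kg.
- small_pad_mid (a point): Centre (half-way up) of the small rubber pad: a flat black rubber ring, 48 mm across, 5 mm thick, with a 20 mm hole; z up along its axis. Lies flat and loose on the bench. 12 g. It is stiff.
- cover_mid (a point): Centre (half-way up) of the brass cover: a brass flange, 56 mm across and 4 mm thick, carrying a raised collar 30 mm across and 4 mm high (8 mm in all), with an 18 mm hole right through; z up along its axis, collar on the +z side. Lies loose on the bench with its collar up, which is also how it must end. 60 g.
- flux_tin: Bystander, to be left where it is: round green tin with a white lid, 43 mm across, 22 mm high; origin at the centre of its underside.
- capacitor: Bystander, to be left where it is: blue can capacitor standing upright, 28 mm across, 40 mm high; origin at the centre of its underside.
- circuit_board: Bystander, to be left where it is: yellow circuit board with small components, 48 x 70 mm (x, y), 9 mm high; origin at the centre of its underside.
- screwdriver: Bystander, to be left where it is: screwdriver with orange handle, 160 mm long, lying flat along its x axis; origin at bench height under its middle.
- pliers: Bystander, to be left where they are: pliers with yellow grips, 140 mm long, lying flat along their x axis; origin under the joint of the jaws.
Not all that is in view belongs to the job. What is shaped like the part that bears cover_mid but blue or green is not meant.

How it is judged:
By the outcome, as a careful person would: the job done as asked, in the order asked, and still so for the second after the job is handed in, with the robot touching nothing.
It also fails if it takes over 120 s, if anything falls off the work surface, if the arm or the gripper's body presses on something with over 40 N, if the wrist force passes 120 N, or if a joint passes its speed limit or range.

## Robot

A 6-joint arm with a two-finger parallel gripper is mounted at the origin on the work surface. World frame = base frame: x ahead of the robot, y to its left, z up, the work surface at z = 0. Lengths are in m, angles in rad, forces in N, time in s.
With the tool pointing down it reaches from about 0.35 to 0.975 m from the base axis. Payload 4.9 kg.
Tool frame: the origin (TCP) lies on the centre line of the jaws, within the pads' length; the fingertips stand 22 mm ahead of it and the grasp point (between the pads) lies 3 mm ahead of it (manip.tcp_to_tips is the distance from the TCP to the fingertips, in m); z points along the fingers, x is the direction in which the jaws open and shut, and the axes are right-handed (so a half turn about z gives the same grasp; the last joint's range is limited). The gripper opens to 85 mm and grips with 20 to 120 N. Pads are 22 mm wide; open, the fingers measure 114 mm over their backs; the gripper's body (76 mm by 85 mm) begins 54 mm behind the grasp point. The pads swing forward as they close: fully open they stand 13 mm farther back than shut.
Start: joints at [1.026, 0.053, 1.613, -0, 1.476, -0.119], TCP at [0.258, 0.569, 0.226] pointing down, gripper open.
Joint ranges: [-3.01, 3.01], [-1.01, 2.22], [0.06, 2.58], [-1.02, 4.17], [0.09, 2.62], [-3.14, 3.14]. Speed limits (rad/s): [2.57, 2.57, 3.14, 3.14, 3.14, 3.14].

## Interface

Orientations are given as a unit quaternion [w, x, y, z].
In Python, from plant import manip gives the robot as it stands.
- The arm moves only by the shell command python3 -m pendant 'ROWS'. ROWS is a JSON object of lists of equal length, an entry for each row: "linear": the shift along the tool's x, y, z in cm, a list of three; "rotation": the turn, a rotation vector about the tool's x, y, z in degrees, a list of three; "grip": the closure, from 0 (fully open) to 1 (shut). A call has exactly 10 rows; each row is the pose to reach, as a shift and turn from the pose commanded when the call began, along the tool's axes at that moment; what a row does not reach only later rows make up. A row lasts 1/12 s, in which the tool goes at most 41.7 mm and 7.16 degrees, less where a joint would pass 70% of its speed; a pose out of reach is approached as far as the arm can. A call with a gripper value outside its range is refused whole. The fingers move at their own pace and stop on an object; the grip force is fixed at half the most. Time passes only in rows, so rows that repeat a pose let the fingers close, or fill a call up. It gives the time, the measured TCP pose, the force and the opening at its end, in the units of the state.
- manip.state(): the state, without advancing time (a new reading comes with each control period).
- manip.grab_frame(name): name is "scene" or "top" or "wrist"; returns the picture (400x640x3 uint8, red, green, blue); there is no depth.
- manip.calibration(name): a dict with "fx", "fy", "cx", "cy" (pixels), "cam_to_world" (4x4, takes a point from camera to world coordinates). Camera axes: x right, y up, looking along -z (the intrinsics and any distortion apply to the point x, -y, -z); pixel columns grow to the right and rows downward; lengths in m; the calibration is good to about 2 mm. The wrist camera is an equidistant fisheye: a pixel r from the principal point sees the ray r / f radians off the axis. A picture is of the moment at which its call begins: read the wrist's pose just before it. calibration takes no time and is no camera call; for the wrist camera it gives the pose at the moment of the call.
- manip.job_done(): hands the job in, once; it reports no verdict.
The state is a dict: "time": time; "joint_pos": joint angles; "joint_vel": joint speeds; "joint_efforts": joint torques, N m; "tool_pos": TCP position; "tool_rot": TCP orientation; "contact_force": force on the tool from outside, world axes, zero at the start; "ft_torque": the same for the moment, N m; "gripper_width": opening from 0.0 (shut) to 1.0 (fully open).
Only numpy, scipy, OpenCV 4.12 (cv2) and the standard library are available. Lean on these libraries where they do the work, as an engineer would, in place of code of your own. Each camera call takes 0.05 s, during which the arm holds its last target. There are 200 camera calls.

## Working session

There is one attempt and no reset: what is moved stays moved. The work goes in short steps, Python scripts to look and compute and a shell command to move; the robot and the scene stay as the last step left them, time stands still between calls to the robot, and variables do not carry over. Pictures are saved under pics/ and viewed, about 12 in all and at most 16, crops included, and the job is handed in when it is done.

```bash
ls; mkdir -p pics
python3 - <<'E'
from plant import manip
import cv2
for n in ("scene","top"):
    cv2.imwrite(f"pics/{n}0.png",manip.grab_frame(n)[:,:,::-1])
    print(n,manip.calibration(n))
print(manip.state())
E
```

```text
pics
scene {'fx': 366.133324698391, 'fy': 366.133324698391, 'cx': 315.3485120998914, 'cy': 199.15166263795626, 'cam_to_world': array([[-0.58246945, -0.68403358,  0.43912118,  0.92973215],
       [ 0.81284515, -0.48784475,  0.3182613 ,  0.28391299],
       [-0.00347845,  0.542315  ,  0.84016804,  0.80770327],
       [ 0.        ,  0.        ,  0.        ,  1.        ]])}
top {'fx': 484.6258301031167, 'fy': 484.6258301031167, 'cx': 308.7683083696755, 'cy': 193.3781396373714, 'cam_to_world': array([[-0.01934873,  0.98760283, -0.15577636,  0.31300698],
       [-0.99972702, -0.01706993,  0.01595325,  0.00917758],
       [ 0.01309638,  0.15604251,  0.98766352,  1.40717688],
       [ 0.        ,  0.        ,  0.        ,  1.        ]])}
{'time': 0.1, 'joint_pos': array([ 1.02597300e+00,  5.32735498e-02,  1.61418358e+00, -2.30279015e-05,
        1.47599811e+00, -1.19042179e-01]), 'joint_vel': array([ 0.00090873, -0.00147618, -0.00181653,  0.00089921,  0.00122137,
        0.00036751]), 'joint_efforts': array([ 1.66252144e-04, -3.94901240e+01, -3.71362817e+01, -1.31916095e-04,
        3.95596187e-03,  4.68954241e-06]), 'tool_pos': array([0.2578697 , 0.56868083, 0.22508062]), 'tool_rot': array([ 4.18288679e-04,  8.40544192e-01,  5.41742183e-01, -8.32154076e-04]), 'contact_force': array([-1.57248914, -0.40517668, -0.12419804]), 'ft_torque': array([ 0.03773604, -0.01726735,  0.04237655]), 'gripper_width': 1.0024641174340798}
```

View pics/scene0.png

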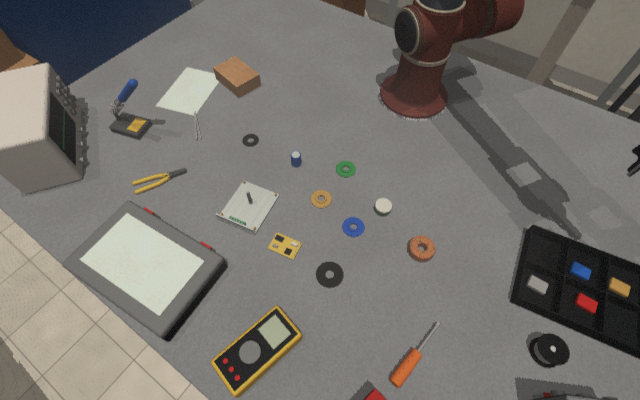

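View pics/top0.png

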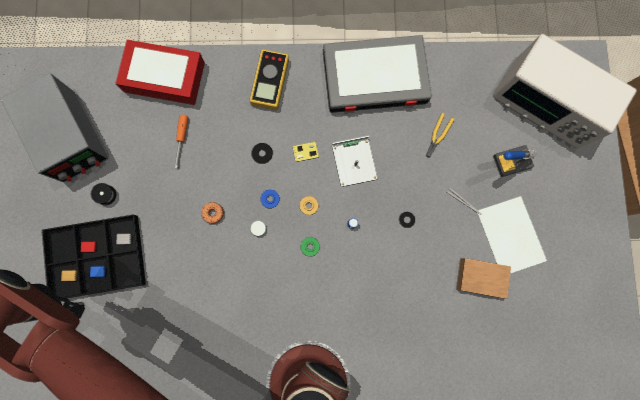

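Top view: the wide pad is at (262,153), the transformer at (212,213), the small pad at (407,219), the brass cover at (309,205) and the bolt at about (357,163).
Things that could be mistaken for them:
- **Cover:** blue ring (270,199) and green ring (310,246).
- **Pads:** each other, and the black spool (103,194).
- **Transformer:** none.

In the scene view the same parts are at (330,274), (422,248), (251,140), (321,199) and (250,195). I'll check these in enlarged crops.

Run:
```python
import cv2
t=cv2.imread("pics/top0.png")[130:262,190:430]; s=cv2.imread("pics/scene0.png")[125:295,230:440]
cv2.imwrite("pics/t1.png",cv2.resize(t,None,fx=3.3,fy=3.3,interpolation=cv2.INTER_CUBIC))
cv2.imwrite("pics/s1.png",cv2.resize(s,None,fx=3.5,fy=3.5,interpolation=cv2.INTER_CUBIC))
```

```text
(no output)
```

View pics/t1.png

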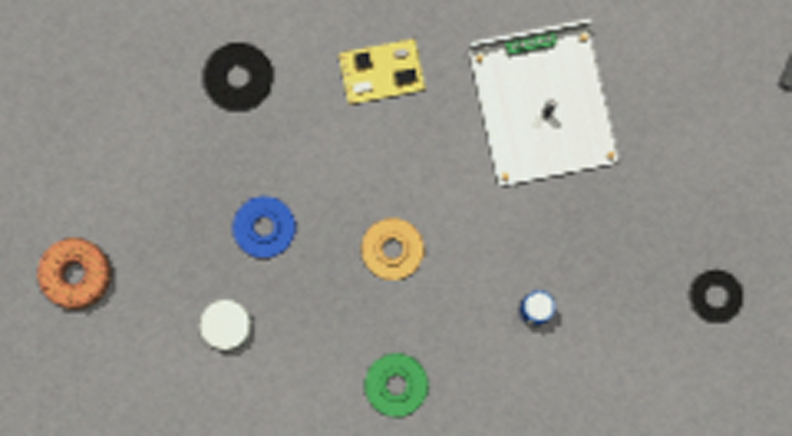

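View pics/s1.png

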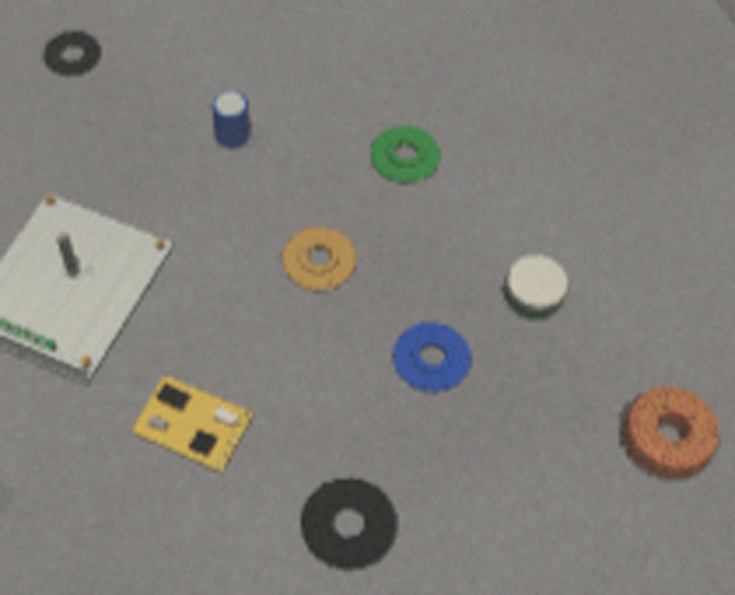

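```bash
cat > h.py <<'E'
import numpy as np
from plant import manip
def ray(n,u,v,C=None):
    c=C or manip.calibration(n); M=np.array(c["cam_to_world"])
    x,y=(u-c["cx"])/c["fx"],(v-c["cy"])/c["fy"]
    if n=="wrist":
        r=np.hypot(x,y); s=np.sinc(r/np.pi); d=np.array([x*s,-y*s,-np.cos(r)])
    else: d=np.array([x,-y,-1.])
    d=M[:3,:3]@d; return M[:3,3],d/np.linalg.norm(d)
def tri(rs):
    A=sum(np.eye(3)-np.outer(d,d) for o,d in rs); b=sum((np.eye(3)-np.outer(d,d))@o for o,d in rs)
    p=np.linalg.solve(A,b); return p,[np.linalg.norm(np.cross(p-o,d)) for o,d in rs]
def atz(r,z): o,d=r; return o+d*(z-o[2])/d[2]
E
python3 - <<'E'
from h import *
np.set_printoptions(precision=4,suppress=True)
P=dict(wide=((238,77),(349,524),.005),trans=((75,272),(675,426),.024),small=((717,296),(72,53),.005),cover=((393,249),(319,257),.008),foot=((545,123),(73,275),.006),tip=((554,102),(63,237),.056),green=((396,385),(406,152),.008),blue=((265,227),(432,355),.008),cap=((539,306),(231,104),.04),tin=((225,325),(538,281),.022),board=((383,72),(193,423),.009))
for k,(a,b,z) in P.items():
    ra=ray("top",(a[0]+.5)/3.3+189.5,(a[1]+.5)/3.3+129.5); rb=ray("scene",(b[0]+.5)/3.5+229.5,(b[1]+.5)/3.5+124.5)
    p,e=tri([ra,rb]); print(k,p,np.round(e,4),atz(ra,z)[:2],atz(rb,z)[:2])
s=manip.state();print(manip.calibration("wrist"), s["tool_pos"])
E
```

```text
wide [0.6583 0.1247 0.0014] [0.001 0.001] [0.6578 0.1235] [0.6591 0.1262]
trans [0.4813 0.2666 0.0225] [0.0024 0.0024] [0.4817 0.264 ] [0.4812 0.2689]
small [ 0.4522 -0.2974  0.0029] [0.0011 0.0011] [ 0.4527 -0.2979] [ 0.453  -0.2949]
cover [ 0.4992 -0.0118  0.0041] [0.001 0.001] [ 0.4991 -0.0127] [ 0.5008 -0.0094]
foot [ 0.6138 -0.1534 -0.0041] [0.0014 0.0014] [ 0.6108 -0.1511] [ 0.6184 -0.1492]
tip [ 0.6179 -0.1523  0.0535] [0.0021 0.0021] [ 0.6186 -0.1538] [ 0.6179 -0.1489]
green [ 0.3794 -0.0122  0.0055] [0.0009 0.0009] [ 0.3797 -0.013 ] [ 0.3807 -0.0104]
blue [0.5207 0.1015 0.0044] [0.0013 0.0013] [0.5207 0.1   ] [0.522  0.1035]
cap [ 0.4427 -0.1355  0.0402] [0.0012 0.0012] [ 0.4433 -0.1366] [ 0.442  -0.1346]
tin [0.4332 0.1353 0.0211] [0.0009 0.0009] [0.4335 0.1343] [0.4334 0.1363]
board [ 0.6605 -0.0056  0.0008] [0.0015 0.0015] [ 0.6593 -0.0068] [ 0.6626 -0.0012]
{'fx': 309.70691628693146, 'fy': 309.70691628693146, 'cx': 325.7926504021479, 'cy': 197.6366469332418, 'cam_to_world': array([[ 0.413 , -0.8654, -0.2838,  0.1834],
       [ 0.9107,  0.392 ,  0.1301,  0.6018],
       [-0.0014, -0.3122,  0.95  ,  0.372 ],
       [ 0.    ,  0.    ,  0.    ,  1.    ]])} [0.2579 0.5687 0.2251]
```

Choices are confirmed: the blue and green rings are decoys, and the brass ring is the cover. I'll move above the wide pad and turn the jaws along world y.

```bash
python3 -c "
from plant import manip;print(manip.tcp_to_tips)"; python3 -m pendant '{"linear":[[-12,27.4,0],[-12,27.4,0],[-12,27.4,0],[-12,27.4,0],[-12,27.4,0],[-12,27.4,0],[-12,27.4,0],[-12,27.4,0],[-12,27.4,0],[-12,27.4,0]],"rotation":[[0,0,-24.4],[0,0,-24.4],[0,0,-24.4],[0,0,-24.4],[0,0,-24.4],[0,0,-24.4],[0,0,-24.4],[0,0,-24.4],[0,0,-24.4],[0,0,-24.4]],"grip":[0,0,0,0,0,0,0,0,0,0]}'
```

```text
0.022
time: 0.93
tool_pos: [0.458, 0.3464, 0.2257]
tool_rot: [-0.001, 0.708, 0.707, -0.0]
contact_force: [-1.6, 1.1, 0.5]
gripper_width: 1.0
```

```bash
python3 -m pendant '{"linear":[[-22.2,20,0],[-22.2,20,0],[-22.2,20,0],[-22.2,20,0],[-22.2,20,0],[-22.2,20,0],[-22.2,20,0],[-22.2,20,0],[-22.2,20,0],[-22.2,20,0]],"rotation":[[0,0,0],[0,0,0],[0,0,0],[0,0,0],[0,0,0],[0,0,0],[0,0,0],[0,0,0],[0,0,0],[0,0,0]],"grip":[0,0,0,0,0,0,0,0,0,0]}'
python3 - <<'E'
from plant import manip
import cv2,pickle
C=manip.calibration("wrist"); im=manip.grab_frame("wrist")[:,:,::-1]
pickle.dump(C,open("w1.pkl","wb")); cv2.imwrite("pics/w1.png",im); print(C["cam_to_world"].round(4),manip.state()["tool_pos"])
E
```

```text
time: 1.77
tool_pos: [0.6574, 0.1265, 0.2256]
tool_rot: [-0.001, 0.707, 0.708, -0.0]
contact_force: [-0.0, -0.2, 0.1]
gripper_width: 1.003
[[-1.400e-03 -9.503e-01 -3.112e-01  5.759e-01]
 [ 1.000e+00 -9.000e-04 -1.700e-03  1.260e-01]
 [ 1.300e-03 -3.112e-01  9.503e-01  3.726e-01]
 [ 0.000e+00  0.000e+00  0.000e+00  1.000e+00]] [0.65714461 0.12692646 0.22584994]
```

View pics/w1.png

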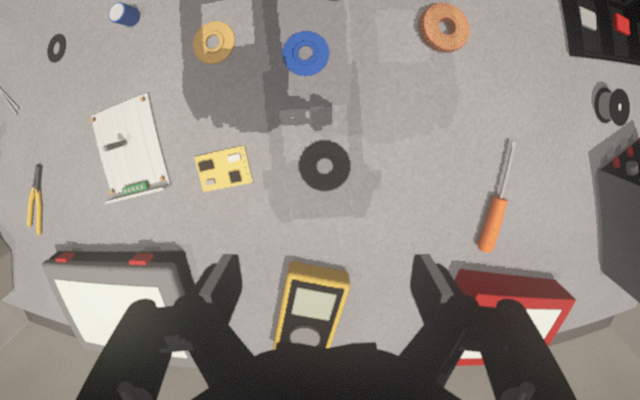

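The wrist view shows the wide pad at (324.5,165.5), the cover at (214,41), the transformer top at about (446,27), and the bolt from foot (128,141) to tip (106,148). Blue is at (306,53).

Run:
```python
from h import *
import pickle,cv2
C=pickle.load(open("w1.pkl","rb"))
for k,u,v,z in [("wide",324.5,165.5,.005),("cover",214,41.5,.008),("trans",446,27,.024),("small",57,47.5,.005),("foot",128,141,.006),("tip",106,148,.056),("cap",123,13,.04),("tin?",0,0,0)]: print(k,atz(ray("wrist",u,v,C),z).round(4))
im=cv2.imread("pics/w1.png")
a=cv2.resize(im[95:215,85:205],None,fx=4,fy=4,interpolation=cv2.INTER_CUBIC)
b=cv2.resize(im[125:205,285:365],None,fx=4,fy=4,interpolation=cv2.INTER_CUBIC)
o=np.zeros((480,800,3),np.uint8);o[:,:480]=a;o[:320,480:]=b;cv2.imwrite("pics/w1c.png",o)
```

```text
wide [0.6553 0.125  0.005 ]
cover [ 0.4986 -0.0076  0.008 ]
trans [0.4822 0.2654 0.024 ]
small [ 0.452 -0.29   0.005]
foot [ 0.6146 -0.1445  0.006 ]
tip [ 0.6153 -0.1452  0.056 ]
cap [ 0.4464 -0.1229  0.04  ]
tin? [ 0.2911 -0.5122  0.    ]
```

View pics/w1c.png

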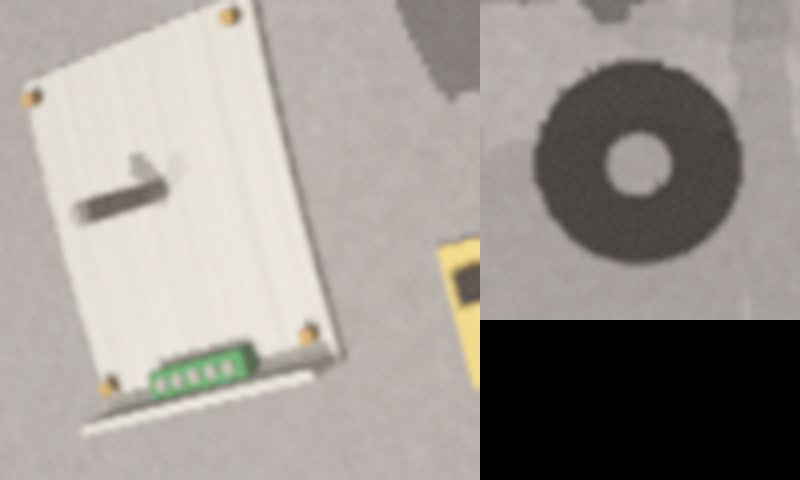

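```bash
python3 -m pendant '{"linear":[[-0.15,-0.15,4],[-0.15,-0.15,8],[-0.15,-0.15,12],[-0.15,-0.15,15],[-0.15,-0.15,18],[-0.15,-0.15,20],[-0.15,-0.15,20],[-0.15,-0.15,20],[-0.15,-0.15,20],[-0.15,-0.15,20]],"rotation":[[0,0,0],[0,0,0],[0,0,0],[0,0,0],[0,0,0],[0,0,0],[0,0,0],[0,0,0],[0,0,0],[0,0,0]],"grip":[0.15,0.15,0.15,0.15,0.15,0.15,0.15,0.15,0.15,0.15]}'
python3 -m pendant '{"linear":[[0,0,0.1],[0,0,0.2],[0,0,0.3],[0,0,0.3],[0,0,0.3],[0,0,0.3],[0,0,0.3],[0,0,0.3],[0,0,0.3],[0,0,0.3]],"rotation":[[0,0,0],[0,0,0],[0,0,0],[0,0,0],[0,0,0],[0,0,0],[0,0,0],[0,0,0],[0,0,0],[0,0,0]],"grip":[0.15,0.15,0.15,0.15,0.15,0.15,0.15,0.15,0.15,0.15]}'
python3 - <<'E'
from plant import manip
import cv2
cv2.imwrite("pics/w2.png",manip.grab_frame("wrist")[:,:,::-1])
E
```

```text
time: 2.65
tool_pos: [0.6584, 0.1242, 0.0293]
tool_rot: [0.002, 0.707, 0.707, 0.002]
contact_force: [0.3, -0.3, 1.4]
gripper_width: 0.854
time: 3.48
tool_pos: [0.6566, 0.1232, 0.0232]
tool_rot: [-0.0, 0.707, 0.707, -0.0]
contact_force: [-0.2, -0.1, 0.1]
gripper_width: 0.848
```

View pics/w2.png

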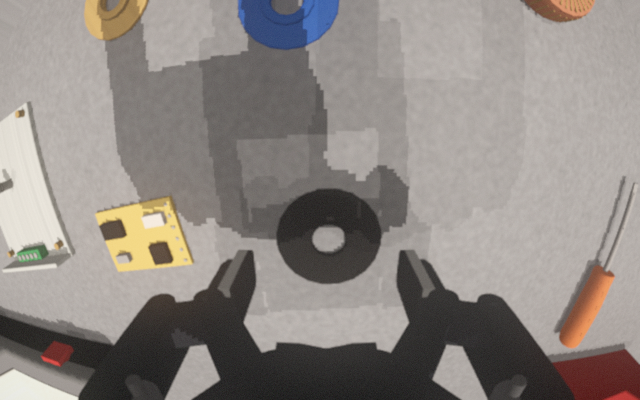

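Run:
```python
from h import *
C=manip.calibration("wrist");print(atz(ray("wrist",329,236,C),.005), atz(ray("wrist",328.5,238.5,C),.005),manip.state()["tool_pos"])
M=np.array(C["cam_to_world"])
def px(p):
    q=np.linalg.inv(M)@np.r_[p,1]; x,y,z=q[0],-q[1],-q[2]; r=np.hypot(x,y);t=np.arctan2(r,z)
    return C["cx"]+C["fx"]*t*x/r, C["cy"]+C["fy"]*t*y/r
for z in (0,.005,.01,.015): print(z,px([.656,.125-.036,z]),px([.645,.125+.036,z]))
```

```text
[0.65292915 0.12494662 0.005     ] [0.65456566 0.12465834 0.005     ] [0.65661298 0.12322322 0.02316551]
0 (np.float64(270.2512344785996), np.float64(236.63439862502284)) (np.float64(388.82931695078685), np.float64(220.01034881264385))
0.005 (np.float64(268.8966477672717), np.float64(240.1986800192401)) (np.float64(390.42590302338897), np.float64(223.23775592565866))
0.01 (np.float64(267.4804633940517), np.float64(243.9366701124581)) (np.float64(392.0988310797632), np.float64(226.62965729710666))
0.015 (np.float64(265.99891266289785), np.float64(247.86005002444085)) (np.float64(393.8531524363433), np.float64(230.19787097811968))
```

```bash
python3 -m pendant '{"linear":[[0.15,0,0.1],[0.15,0,0.2],[0.15,0,0.3],[0.15,0,0.4],[0.15,0,0.4],[0.15,0,0.4],[0.15,0,0.4],[0.15,0,0.4],[0.15,0,0.4],[0.15,0,0.4]],"rotation":[[0,0,0],[0,0,0],[0,0,0],[0,0,0],[0,0,0],[0,0,0],[0,0,0],[0,0,0],[0,0,0],[0,0,0]],"grip":[0.15,0.15,0.15,0.15,0.15,0.15,0.15,0.15,0.15,0.15]}'
python3 - <<'E'
import cv2
im=cv2.imread("pics/w2.png")[180:330,180:460]
cv2.imwrite("pics/w2c.png",cv2.resize(im,None,fx=2.8,fy=2.8,interpolation=cv2.INTER_CUBIC))
E
```

```text
time: 4.37
tool_pos: [0.6567, 0.1247, 0.0193]
tool_rot: [0.0, 0.707, 0.707, 0.0]
contact_force: [-0.2, 0.4, -0.3]
gripper_width: 0.85
```

View pics/w2c.png

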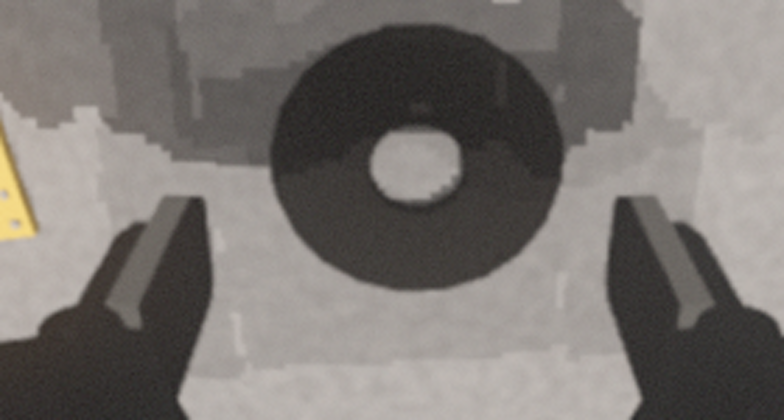

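```bash
python3 -m pendant '{"linear":[[0,0,0.05],[0,0,0.1],[0,0,0.15],[0,0,0.2],[0,0,0.25],[0,0,0.3],[0,0,0.3],[0,0,0.3],[0,0,0.3],[0,0,0.3]],"rotation":[[0,0,0],[0,0,0],[0,0,0],[0,0,0],[0,0,0],[0,0,0],[0,0,0],[0,0,0],[0,0,0],[0,0,0]],"grip":[0.15,0.15,0.15,0.15,0.15,0.15,0.15,0.15,0.15,0.15]}'
```

```text
time: 5.2
tool_pos: [0.6567, 0.1247, 0.0162]
tool_rot: [0.0, 0.707, 0.707, 0.0]
contact_force: [-0.7, 1.4, 0.7]
gripper_width: 0.846
```

```bash
python3 -m pendant '{"linear":[[0,0,0.05],[0,0,0.1],[0,0,0.15],[0,0,0.2],[0,0,0.2],[0,0,0.25],[0,0,0.25],[0,0,0.25],[0,0,0.25],[0,0,0.25]],"rotation":[[0,0,0],[0,0,0],[0,0,0],[0,0,0],[0,0,0],[0,0,0],[0,0,0],[0,0,0],[0,0,0],[0,0,0]],"grip":[0.15,0.15,0.15,0.15,0.15,0.15,0.15,0.15,0.15,0.15]}'
python3 - <<'E'
from plant import manip
import cv2
cv2.imwrite("pics/s3.png",cv2.resize(manip.grab_frame("scene")[210:320,260:400,::-1],None,fx=5,fy=5,interpolation=cv2.INTER_CUBIC))
print(manip.state()["contact_force"])
E
```

```text
time: 6.03
tool_pos: [0.6567, 0.1247, 0.0137]
tool_rot: [0.0, 0.707, 0.707, 0.0]
contact_force: [0.9, 0.0, -0.4]
gripper_width: 0.851
[0.42235298 0.66287308 0.3745523 ]
```

```bash
python3 -m pendant '{"linear":[[0,0,0.05],[0,0,0.1],[0,0,0.15],[0,0,0.2],[0,0,0.25],[0,0,0.3],[0,0,0.3],[0,0,0.3],[0,0,0.3],[0,0,0.3]],"rotation":[[0,0,0],[0,0,0],[0,0,0],[0,0,0],[0,0,0],[0,0,0],[0,0,0],[0,0,0],[0,0,0],[0,0,0]],"grip":[0.15,0.15,0.15,0.15,0.15,0.15,0.15,0.15,0.15,0.15]}'
```

```text
time: 6.92
tool_pos: [0.6567, 0.1247, 0.0107]
tool_rot: [0.0, 0.707, 0.707, 0.0]
contact_force: [-0.2, 1.0, 0.3]
gripper_width: 0.85
```

View pics/s3.png

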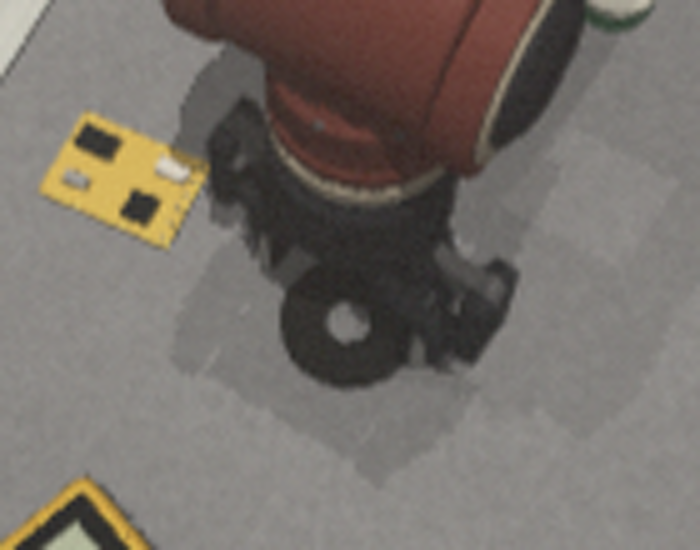

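```bash
python3 -m pendant '{"linear":[[0,0,0.05],[0,0,0.1],[0,0,0.15],[0,0,0.2],[0,0,0.25],[0,0,0.3],[0,0,0.35],[0,0,0.4],[0,0,0.4],[0,0,0.4]],"rotation":[[0,0,0],[0,0,0],[0,0,0],[0,0,0],[0,0,0],[0,0,0],[0,0,0],[0,0,0],[0,0,0],[0,0,0]],"grip":[0.15,0.15,0.15,0.15,0.15,0.15,0.15,0.15,0.15,0.15]}'
```

```text
time: 7.75
tool_pos: [0.6566, 0.1247, 0.0066]
tool_rot: [-0.0, 0.707, 0.707, -0.0]
contact_force: [-0.2, -0.1, 0.7]
gripper_width: 0.848
```

```bash
python3 -m pendant '{"linear":[[0,0,0.05],[0,0,0.1],[0,0,0.15],[0,0,0.2],[0,0,0.25],[0,0,0.3],[0,0,0.35],[0,0,0.4],[0,0,0.4],[0,0,0.4]],"rotation":[[0,0,0],[0,0,0],[0,0,0],[0,0,0],[0,0,0],[0,0,0],[0,0,0],[0,0,0],[0,0,0],[0,0,0]],"grip":[0.15,0.15,0.15,0.15,0.15,0.15,0.15,0.15,0.15,0.15]}'
python3 - <<'E'
from h import *
import cv2
C=manip.calibration("wrist");im=manip.grab_frame("wrist")[:,:,::-1]
cv2.imwrite("pics/w3.png",cv2.resize(im[180:360,180:460],None,fx=2.8,fy=2.8,interpolation=cv2.INTER_CUBIC));print(C["cam_to_world"][:3,3],manip.state()["contact_force"])
E
```

```text
time: 8.58
tool_pos: [0.6566, 0.1247, 0.0026]
tool_rot: [-0.0, 0.707, 0.707, -0.0]
contact_force: [-0.7, 0.1, -0.5]
gripper_width: 0.846
[0.57483889 0.12447738 0.14953783] [ 0.43946819 -0.24428941  1.0666096 ]
```

View pics/w3.png

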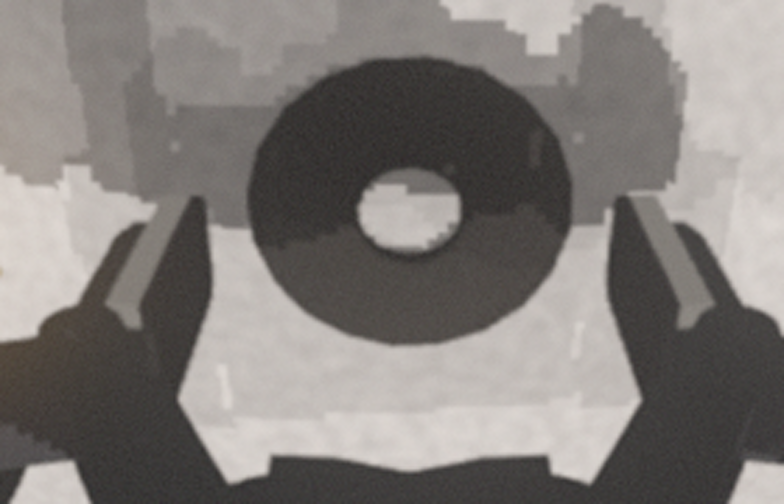

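The fingertips look about 12 mm above the pad plane, so they sit higher than the stated TCP offset implies. I'll keep going down slowly and watch the force.

```bash
python3 -m pendant '{"linear":[[0,0,0.1],[0,0,0.2],[0,0,0.3],[0,0,0.4],[0,0,0.5],[0,0,0.6],[0,0,0.6],[0,0,0.6],[0,0,0.6],[0,0,0.6]],"rotation":[[0,0,0],[0,0,0],[0,0,0],[0,0,0],[0,0,0],[0,0,0],[0,0,0],[0,0,0],[0,0,0],[0,0,0]],"grip":[0.15,0.15,0.15,0.15,0.15,0.15,0.15,0.15,0.15,0.15]}'
python3 -m pendant '{"linear":[[0,0,0.05],[0,0,0.1],[0,0,0.15],[0,0,0.2],[0,0,0.25],[0,0,0.3],[0,0,0.3],[0,0,0.3],[0,0,0.3],[0,0,0.3]],"rotation":[[0,0,0],[0,0,0],[0,0,0],[0,0,0],[0,0,0],[0,0,0],[0,0,0],[0,0,0],[0,0,0],[0,0,0]],"grip":[0.15,0.15,0.15,0.15,0.15,0.15,0.15,0.15,0.15,0.15]}'
```

```text
time: 9.47
tool_pos: [0.6567, 0.1247, -0.0032]
tool_rot: [0.0, 0.707, 0.707, 0.0]
contact_force: [-0.2, 0.6, 0.3]
gripper_width: 0.85
time: 10.3
tool_pos: [0.6567, 0.1247, -0.0063]
tool_rot: [0.0, 0.707, 0.707, 0.0]
contact_force: [-0.8, -0.5, -0.1]
gripper_width: 0.852
```

```bash
python3 -m pendant '{"linear":[[0,0,0.05],[0,0,0.1],[0,0,0.15],[0,0,0.2],[0,0,0.25],[0,0,0.3],[0,0,0.3],[0,0,0.3],[0,0,0.3],[0,0,0.3]],"rotation":[[0,0,0],[0,0,0],[0,0,0],[0,0,0],[0,0,0],[0,0,0],[0,0,0],[0,0,0],[0,0,0],[0,0,0]],"grip":[0.15,0.15,0.15,0.15,0.15,0.15,0.15,0.15,0.15,0.15]}'
```

```text
time: 11.13
tool_pos: [0.6567, 0.1247, -0.0093]
tool_rot: [0.0, 0.707, 0.707, 0.0]
contact_force: [-0.2, 0.8, 0.4]
gripper_width: 0.849
```

```bash
python3 -m pendant '{"linear":[[0,0,0.05],[0,0,0.1],[0,0,0.15],[0,0,0.2],[0,0,0.2],[0,0,0.2],[0,0,0.2],[0,0,0.2],[0,0,0.2],[0,0,0.2]],"rotation":[[0,0,0],[0,0,0],[0,0,0],[0,0,0],[0,0,0],[0,0,0],[0,0,0],[0,0,0],[0,0,0],[0,0,0]],"grip":[0.15,0.15,0.15,0.15,0.15,0.15,0.15,0.15,0.15,0.15]}'
python3 - <<'E'
from h import *
import cv2
cv2.imwrite("pics/s4.png",cv2.resize(manip.grab_frame("scene")[215:315,260:400,::-1],None,fx=5,fy=5,interpolation=cv2.INTER_CUBIC))
E
```

```text
time: 11.97
tool_pos: [0.6566, 0.1247, -0.0113]
tool_rot: [0.0, 0.707, 0.707, 0.0]
contact_force: [-0.1, 1.3, -0.2]
gripper_width: 0.85
```

View pics/s4.png

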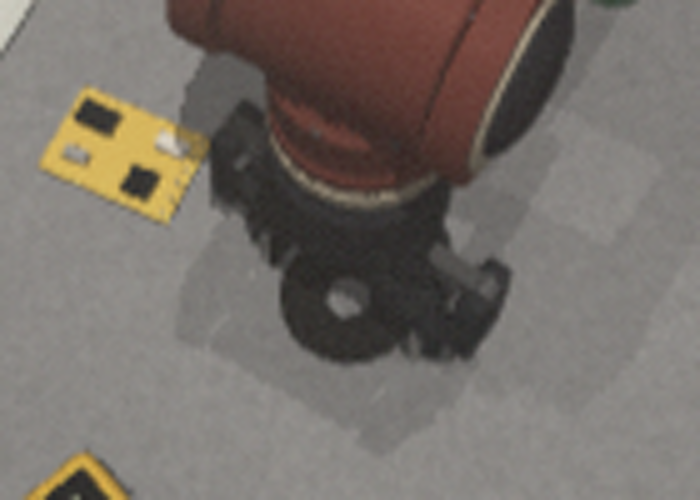

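```bash
python3 -m pendant '{"linear":[[0,0,0.04],[0,0,0.08],[0,0,0.12],[0,0,0.16],[0,0,0.2],[0,0,0.2],[0,0,0.2],[0,0,0.2],[0,0,0.2],[0,0,0.2]],"rotation":[[0,0,0],[0,0,0],[0,0,0],[0,0,0],[0,0,0],[0,0,0],[0,0,0],[0,0,0],[0,0,0],[0,0,0]],"grip":[0.15,0.15,0.15,0.15,0.15,0.15,0.15,0.15,0.15,0.15]}'
```

```text
time: 12.85
tool_pos: [0.6566, 0.1248, -0.0133]
tool_rot: [0.0, 0.707, 0.707, 0.0]
contact_force: [-0.2, 0.0, 0.4]
gripper_width: 0.852
```

Run:
```python
from h import *
C=manip.calibration("wrist");t=manip.state()["tool_pos"]
for u,v in [(253.2,251.4),(398.9,251.4),(255.7,283.6),(397,283.6)]:
  for h in (.034,.036,.042):
    o,d=ray("wrist",u,v,C); k=(t[1]+np.sign(u-326)*h-o[1])/d[1]; print(u,v,h,(o+d*k-t).round(4))
```

```text
253.2 251.4 0.034 [-0.0142 -0.034   0.0216]
253.2 251.4 0.036 [-0.0102 -0.036   0.0142]
253.2 251.4 0.042 [ 0.0018 -0.042  -0.0081]
398.9 251.4 0.034 [-0.0139  0.034   0.0211]
398.9 251.4 0.036 [-0.0099  0.036   0.0138]
398.9 251.4 0.042 [ 0.002   0.042  -0.0082]
255.7 283.6 0.034 [ 0.0023 -0.034   0.0241]
255.7 283.6 0.036 [ 0.0073 -0.036   0.0168]
255.7 283.6 0.042 [ 0.0222 -0.042  -0.005 ]
397 283.6 0.034 [0.0019 0.034  0.0247]
397 283.6 0.036 [0.0068 0.036  0.0176]
397 283.6 0.042 [ 0.0215  0.042  -0.0038]
```

```bash
python3 -m pendant '{"linear":[[0,0,0.03],[0,0,0.06],[0,0,0.09],[0,0,0.12],[0,0,0.15],[0,0,0.15],[0,0,0.15],[0,0,0.15],[0,0,0.15],[0,0,0.15]],"rotation":[[0,0,0],[0,0,0],[0,0,0],[0,0,0],[0,0,0],[0,0,0],[0,0,0],[0,0,0],[0,0,0],[0,0,0]],"grip":[0.15,0.15,0.15,0.15,0.15,0.15,0.15,0.15,0.15,0.15]}'
```

```text
time: 13.68
tool_pos: [0.6567, 0.1247, -0.0136]
tool_rot: [-0.0, 0.707, 0.707, -0.0]
contact_force: [-4.6, -0.1, 7.0]
gripper_width: 0.854
```

Contact: the tips touch the bench at TCP z ≈ -13.5 mm with 72 mm opening. I'll raise 3 mm and grip.

```bash
python3 -m pendant '{"linear":[[0,0,-0.3],[0,0,-0.3],[0,0,-0.3],[0,0,-0.3],[0,0,-0.3],[0,0,-0.3],[0,0,-0.3],[0,0,-0.3],[0,0,-0.3],[0,0,-0.3]],"rotation":[[0,0,0],[0,0,0],[0,0,0],[0,0,0],[0,0,0],[0,0,0],[0,0,0],[0,0,0],[0,0,0],[0,0,0]],"grip":[0.15,0.4,0.4,0.4,0.4,0.4,0.4,0.4,0.4,0.4]}'
```

```text
time: 14.52
tool_pos: [0.6582, 0.1249, -0.01]
tool_rot: [0.001, 0.707, 0.707, 0.001]
contact_force: [-0.7, 0.1, 6.9]
gripper_width: 0.702
```

```bash
python3 -m pendant '{"linear":[[0,0,-0.2],[0,0,-0.2],[0,0,-0.2],[0,0,-0.2],[0,0,-0.2],[0,0,-0.4],[0,0,-0.8],[0,0,-1.5],[0,0,-1.5],[0,0,-1.5]],"rotation":[[0,0,0],[0,0,0],[0,0,0],[0,0,0],[0,0,0],[0,0,0],[0,0,0],[0,0,0],[0,0,0],[0,0,0]],"grip":[0.4,0.4,0.4,0.4,0.4,0.4,0.4,0.4,0.4,0.4]}'
python3 - <<'E'
from h import *
import cv2
cv2.imwrite("pics/w4.png",cv2.resize(manip.grab_frame("wrist")[150:350,150:490,::-1],None,fx=2.3,fy=2.3,interpolation=cv2.INTER_CUBIC))
E
```

```text
time: 15.35
tool_pos: [0.6573, 0.1248, 0.0042]
tool_rot: [0.001, 0.707, 0.707, 0.001]
contact_force: [-0.3, 0.7, 0.2]
gripper_width: 0.702
```

View pics/w4.png

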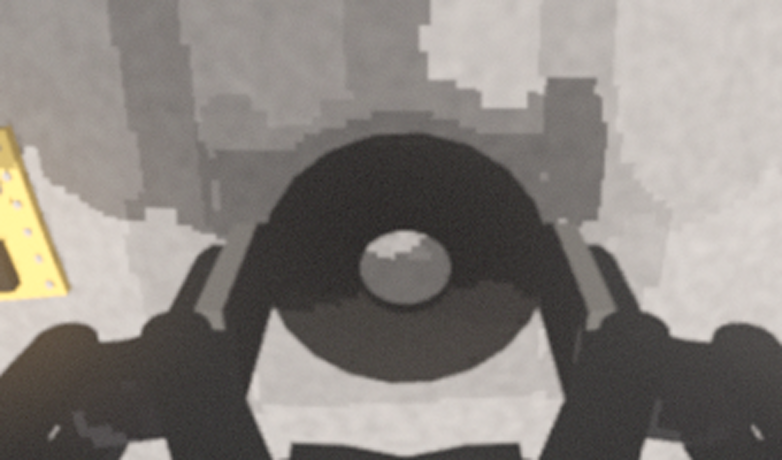

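```bash
python3 -m pendant '{"linear":[[0,0,-4],[0,0,-8],[-4,0.5,-10],[-8,1,-11],[-12,1.5,-12],[-16,2,-12.5],[-20,2.5,-12.5],[-24,3,-12.5],[-27.5,3.5,-12.5],[-27.5,3.5,-12.5]],"rotation":[[0,0,0],[0,0,0],[0,0,0],[0,0,0],[0,0,0],[0,0,0],[0,0,0],[0,0,0],[0,0,0],[0,0,0]],"grip":[0.4,0.4,0.4,0.4,0.4,0.4,0.4,0.4,0.4,0.4]}'
python3 - <<'E'
from h import *
import cv2,pickle
C=manip.calibration("wrist");s=manip.state();im=manip.grab_frame("wrist")[:,:,::-1]
print(s["tool_pos"],s["gripper_width"])
pickle.dump((C,s["tool_pos"]),open("w5.pkl","wb"));cv2.imwrite("pics/w5.png",im)
cv2.imwrite("pics/w5c.png",cv2.resize(im[:310,140:510],None,fx=1.9,fy=1.9,interpolation=cv2.INTER_CUBIC))
E
```

```text
time: 16.23
tool_pos: [0.6917, -0.1571, 0.1282]
tool_rot: [0.001, 0.709, 0.705, -0.001]
contact_force: [-0.2, 0.8, 0.4]
gripper_width: 0.703
[ 0.69169803 -0.1571162   0.12820733] 0.703332559004079
```

View pics/w5c.png

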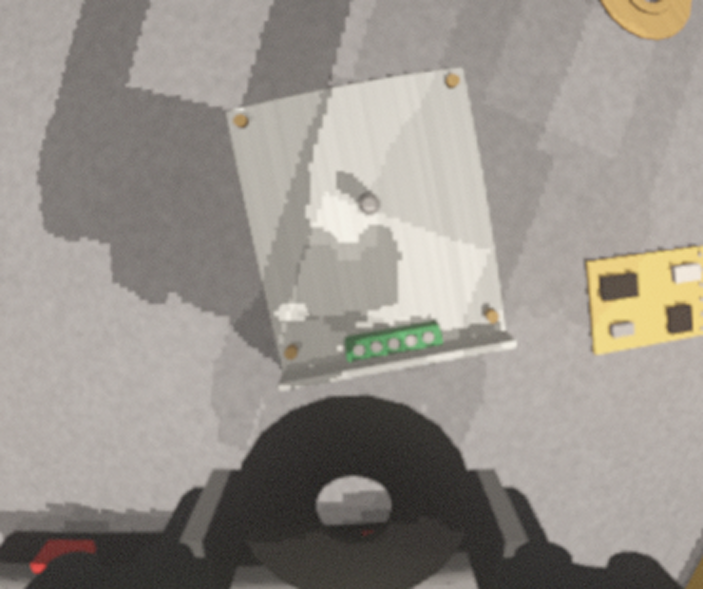

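Run:
```python
from h import *
import pickle
C,t=pickle.load(open("w5.pkl","rb"))
print("tip",atz(ray("wrist",334.6,106.7,C),.056))
for n,z in (("hole top",.015),("hole",.0125)):print(n,atz(ray("wrist",326.2,264.,C),t[2]+z)-t)
# studs check
for u,v in [(240,120),(452,80),(291,352),(491,315)]: print(atz(ray("wrist",u/1.9+140,v/1.9,C),.013))
print(manip.state()["tool_pos"],C["cam_to_world"])
```

```text
tip [ 0.61531047 -0.15086518  0.056     ]
hole top [-4.14114901e-03  7.60231648e-05  1.50000000e-02]
hole [-2.66688233e-03  6.46789523e-05  1.25000000e-02]
[ 0.57768411 -0.20656457  0.013     ]
[ 0.56021855 -0.11342576  0.013     ]
[ 0.68457271 -0.18635971  0.013     ]
[ 0.66707332 -0.09353304  0.013     ]
[ 0.69146081 -0.15387216  0.12789417] [[ 0.00614815 -0.94967689 -0.31317089  0.60983256]
 [ 0.99997815  0.00507867  0.00423066 -0.15644211]
 [-0.00242727 -0.31319006  0.94968737  0.275009  ]
 [ 0.          0.          0.          1.        ]]
```

```bash
python3 -m pendant '{"linear":[[-0.1,-3.7,0],[-0.1,-7.4,1],[-0.1,-7.4,3],[-0.1,-7.4,5],[-0.1,-7.4,5],[-0.1,-7.4,5],[-0.1,-7.4,5],[-0.1,-7.4,5],[-0.1,-7.4,5],[-0.1,-7.4,5]],"rotation":[[0,0,0],[0,0,0],[0,0,0],[0,0,0],[0,0,0],[0,0,0],[0,0,0],[0,0,0],[0,0,0],[0,0,0]],"grip":[0.4,0.4,0.4,0.4,0.4,0.4,0.4,0.4,0.4,0.4]}'
python3 - <<'E'
from h import *
import cv2
im=manip.grab_frame("wrist")[:,:,::-1];a=cv2.resize(im[180:340,220:430],None,fx=2,fy=2)
b=cv2.resize(manip.grab_frame("scene")[150:250,200:300,::-1],None,fx=3.5,fy=3.5,interpolation=cv2.INTER_CUBIC)
o=np.zeros((350,790,3),np.uint8);o[:320,:420]=a;o[:,430:780]=b;cv2.imwrite("pics/c6.png",o)
print(manip.state()["tool_pos"])
E
```

```text
time: 17.12
tool_pos: [0.6187, -0.1514, 0.0796]
tool_rot: [0.001, 0.707, 0.707, 0.0]
contact_force: [-0.3, 0.6, 0.3]
gripper_width: 0.705
[ 0.61822189 -0.1514271   0.07901417]
```

View pics/c6.png

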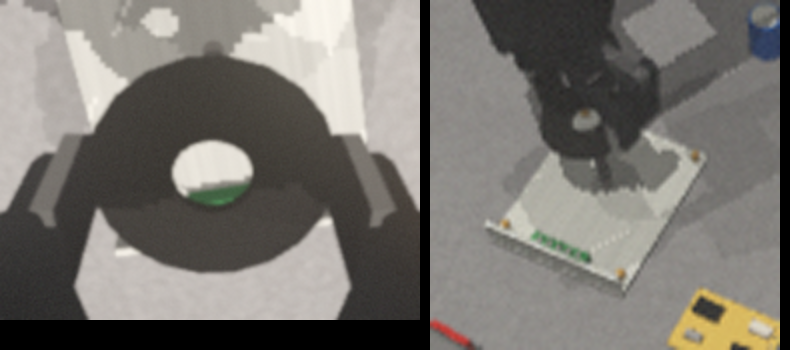

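Run:
```python
from h import *
C=manip.calibration("wrist");print(atz(ray("wrist",326,203.5,C),.056),atz(ray("wrist",326.2,266,C),.0925))
t=manip.state()["tool_pos"];print(t)
```

```text
[ 0.59592259 -0.15145686  0.056     ] [ 0.61609844 -0.15137366  0.0925    ]
[ 0.61822189 -0.1514271   0.07901417]
```

Aligned: the hole is at (0.616,-0.151) and the bolt at (0.6155,-0.151). I'll lower the pad.

```bash
python3 -m pendant '{"linear":[[0,0,1.5],[0,0,3],[0,0,4],[0,0,4],[0,0,4],[0,0,5],[0,0,6.5],[0,0,7.5],[0,0,7.5],[0,0,7.5]],"rotation":[[0,0,0],[0,0,0],[0,0,0],[0,0,0],[0,0,0],[0,0,0],[0,0,0],[0,0,0],[0,0,0],[0,0,0]],"grip":[0.4,0.4,0.4,0.4,0.4,0.4,0.4,0.4,0.4,0.4]}'
python3 -m pendant '{"linear":[[0,0,0.1],[0,0,0.2],[0,0,0.3],[0,0,0.4],[0,0,0.5],[0,0,0.5],[0,0,0.5],[0,0,0.5],[0,0,0.5],[0,0,0.5]],"rotation":[[0,0,0],[0,0,0],[0,0,0],[0,0,0],[0,0,0],[0,0,0],[0,0,0],[0,0,0],[0,0,0],[0,0,0]],"grip":[0.4,0.4,0.4,0.4,0.4,0.4,0.4,0.4,0.4,0.4]}'
```

```text
time: 18.05
tool_pos: [0.6165, -0.1509, 0.0015]
tool_rot: [-0.001, 0.707, 0.707, -0.001]
contact_force: [-0.8, 0.0, 0.4]
gripper_width: 0.703
time: 18.88
tool_pos: [0.6177, -0.1513, -0.0017]
tool_rot: [0.0, 0.707, 0.707, 0.0]
contact_force: [0.2, 0.3, 0.3]
gripper_width: 0.704
```

```bash
python3 -m pendant '{"linear":[[0,0,0.1],[0,0,0.2],[0,0,0.2],[0,0,0.2],[0,0,0.2],[0,0,0.2],[0,0,0],[0,0,-2],[0,0,-6],[0,0,-10]],"rotation":[[0,0,0],[0,0,0],[0,0,0],[0,0,0],[0,0,0],[0,0,0],[0,0,0],[0,0,0],[0,0,0],[0,0,0]],"grip":[0.4,0.4,0.1,0.1,0.1,0.1,0.1,0.1,0.1,0.1]}'
```

```text
time: 19.72
tool_pos: [0.6158, -0.1506, 0.0971]
tool_rot: [-0.002, 0.707, 0.707, -0.001]
contact_force: [0.7, 0.5, 1.0]
gripper_width: 0.902
```

```bash
python3 -m pendant '{"linear":[[3.9,-1.3,-1],[7.8,-2.6,-2],[11.7,-3.9,-3],[15.6,-5.2,-3],[19.5,-6.5,-3],[23.4,-7.8,-3],[27.3,-9.1,-3],[31.2,-10.4,-3],[35.1,-11.7,-3],[39,-13,-3]],"rotation":[[0,0,0],[0,0,0],[0,0,0],[0,0,0],[0,0,0],[0,0,0],[0,0,0],[0,0,0],[0,0,0],[0,0,0]],"grip":[0.1,0.1,0.1,0.1,0.1,0.1,0.1,0.1,0.1,0.1]}'
python3 -m pendant '{"linear":[[2.7,-0.6,0],[2.7,-0.6,0],[2.7,-0.6,0],[2.7,-0.6,0],[2.7,-0.6,0],[2.7,-0.6,0],[2.7,-0.6,0],[2.7,-0.6,0],[2.7,-0.6,0],[2.7,-0.6,0]],"rotation":[[0,0,0],[0,0,0],[0,0,0],[0,0,0],[0,0,0],[0,0,0],[0,0,0],[0,0,0],[0,0,0],[0,0,0]],"grip":[0.1,0.1,0.1,0.1,0.1,0.1,0.1,0.1,0.1,0.1]}'
cat >> h.py <<'E'
import cv2
def blob(im,lo,hi,box):
    """largest HSV blob inside box (u0,v0,u1,v1): ellipse centre/axes in px"""
    u0,v0,u1,v1=box; m=cv2.inRange(cv2.cvtColor(im[v0:v1,u0:u1],cv2.COLOR_RGB2HSV),lo,hi)
    cs,_=cv2.findContours(m,cv2.RETR_EXTERNAL,cv2.CHAIN_APPROX_NONE)
    c=cv2.convexHull(max(cs,key=cv2.contourArea)); e=cv2.fitEllipse(c)
    return e[0][0]+u0,e[0][1]+v0,np.round(e[1],1)
E
python3 - <<'E'
from h import *
C=manip.calibration("wrist");s=manip.state();im=manip.grab_frame("wrist")
cv2.imwrite("pics/w7.png",im[:,:,::-1])
u,v,e=blob(im,(3,90,60),(20,255,255),(200,80,450,260));print(u,v,e,s["tool_pos"])
for z in (.012,.018,.024):print(atz(ray("wrist",u,v,C),z))
a=manip.grab_frame("scene");b=blob(a,(3,90,60),(20,255,255),(395,225,450,275));print(b)
print(tri([ray("wrist",u,v,C),ray("scene",b[0],b[1])]),tri([ray("wrist",u,v,C),ray("top",212.5,212.2)]))
E
```

```text
time: 20.55
tool_pos: [0.4867, 0.2405, 0.1287]
tool_rot: [0.0, 0.707, 0.707, 0.0]
contact_force: [1.3, 0.6, 0.5]
gripper_width: 0.895
time: 21.38
tool_pos: [0.4818, 0.2654, 0.1282]
tool_rot: [-0.0, 0.707, 0.707, 0.0]
contact_force: [0.2, -0.2, -0.1]
gripper_width: 0.904
328.51336669921875 189.5502471923828 [69.1 69.7] [0.48176244 0.26540254 0.12821453]
[0.47902012 0.26768928 0.012     ]
[0.47721796 0.26763234 0.018     ]
[0.47541581 0.2675754  0.024     ]
(421.187349319458, 247.9184684753418, array([25.1, 27. ]))
(array([0.47931975, 0.26781939, 0.01098865]), [np.float64(0.00012059121232594617), np.float64(0.00012059121232600756)]) (array([ 0.48428656,  0.26829955, -0.0039057 ]), [np.float64(0.000655089341439217), np.float64(0.0006550893414393031)])
```

```bash
python3 -m pendant '{"linear":[[0.1,-0.2,4],[0.1,-0.2,8],[0.1,-0.2,10.5],[0.1,-0.2,12],[0.1,-0.2,13.2],[0.1,-0.2,13.2],[0.1,-0.2,13.2],[0.1,-0.2,13.2],[0.1,-0.2,13.2],[0.1,-0.2,13.2]],"rotation":[[0,0,0],[0,0,0],[0,0,0],[0,0,0],[0,0,0],[0,0,0],[0,0,0],[0,0,0],[0,0,0],[0,0,0]],"grip":[0.1,0.1,0.1,0.1,0.1,0.1,0.1,0.1,0.45,0.45]}'
python3 -m pendant '{"linear":[[0,0,0],[0,0,0],[0,0,0],[0,0,0],[0,0,0],[0,0,0],[0,0,-0.5],[0,0,-1],[0,0,-2],[0,0,-2]],"rotation":[[0,0,0],[0,0,0],[0,0,0],[0,0,0],[0,0,0],[0,0,0],[0,0,0],[0,0,0],[0,0,0],[0,0,0]],"grip":[0.45,0.45,0.45,0.45,0.45,0.45,0.45,0.45,0.45,0.45]}'
```

```text
time: 22.32
tool_pos: [0.4815, 0.2676, -0.001]
tool_rot: [0.001, 0.707, 0.707, 0.002]
contact_force: [-2.7, -0.4, 5.8]
gripper_width: 0.704
time: 23.15
tool_pos: [0.4809, 0.2672, 0.0185]
tool_rot: [0.001, 0.707, 0.707, 0.002]
contact_force: [0.3, -0.7, -3.3]
gripper_width: 0.699
```

```bash
python3 -m pendant '{"linear":[[0,0,-3],[0,0,-6],[-3,1,-7.5],[-7,2.3,-7.5],[-11,3.6,-7.5],[-15,4.9,-7.5],[-19,6.2,-7.5],[-23,7.5,-7.5],[-26.9,8.8,-7.5],[-30.8,10,-7.5]],"rotation":[[0,0,0],[0,0,0],[0,0,0],[0,0,0],[0,0,0],[0,0,0],[0,0,0],[0,0,0],[0,0,0],[0,0,0]],"grip":[0.45,0.45,0.45,0.45,0.45,0.45,0.45,0.45,0.45,0.45]}'
python3 -m pendant '{"linear":[[-3.5,1.1,0],[-7,2.3,0],[-9.5,3.2,0],[-11,3.6,0],[-11,3.6,0],[-11,3.6,0],[-11,3.6,0],[-11,3.6,0],[-11,3.6,0],[-11,3.6,0]],"rotation":[[0,0,0],[0,0,0],[0,0,0],[0,0,0],[0,0,0],[0,0,0],[0,0,0],[0,0,0],[0,0,0],[0,0,0]],"grip":[0.45,0.45,0.45,0.45,0.45,0.45,0.45,0.45,0.45,0.45]}'
python3 - <<'E'
from h import *
C=manip.calibration("wrist");s=manip.state();im=manip.grab_frame("wrist")
a=cv2.resize(im[150:340,220:430,::-1],None,fx=1.9,fy=1.9)
b=cv2.resize(manip.grab_frame("scene")[150:250,200:300,::-1],None,fx=3.5,fy=3.5,interpolation=cv2.INTER_CUBIC)
o=np.zeros((361,790,3),np.uint8);o[:361,:399]=a;o[:350,430:780]=b;cv2.imwrite("pics/c8.png",o)
print(s["tool_pos"],s["gripper_width"])
E
```

```text
time: 23.98
tool_pos: [0.5797, -0.0428, 0.0914]
tool_rot: [0.0, 0.707, 0.707, 0.0]
contact_force: [1.3, 0.7, -1.9]
gripper_width: 0.701
time: 24.82
tool_pos: [0.6153, -0.1496, 0.0912]
tool_rot: [-0.0, 0.707, 0.708, -0.0]
contact_force: [-0.4, -0.0, -2.4]
gripper_width: 0.704
[ 0.61531745 -0.14958599  0.09121618] 0.70360638385771
```

View pics/c8.png

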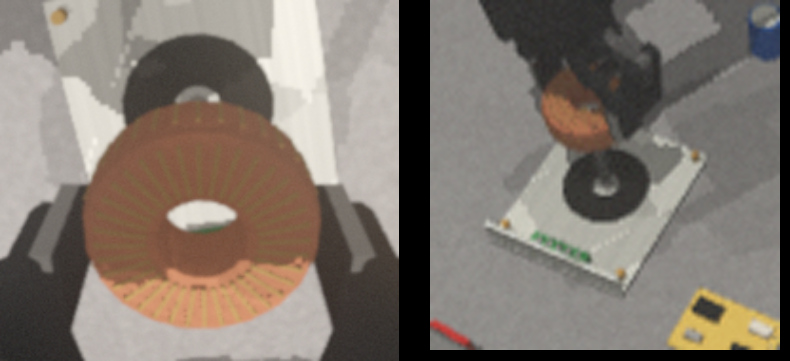

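```bash
python3 - <<'E'
from h import *
C=manip.calibration("wrist");t=manip.state()["tool_pos"]
for dz in (.022,.026): print(atz(ray("wrist",326.3,275.3,C),t[2]+dz),t)
E
python3 -m pendant '{"linear":[[0,0,1],[0,0,2],[0,0,2.5],[0,0,3],[0,0,3.5],[0,0,4],[0,0,4],[0,0,4],[0,0,4],[0,0,4]],"rotation":[[0,0,0],[0,0,0],[0,0,0],[0,0,0],[0,0,0],[0,0,0],[0,0,0],[0,0,0],[0,0,0],[0,0,0]],"grip":[0.45,0.45,0.45,0.45,0.45,0.45,0.45,0.45,0.45,0.45]}'
```

```text
[ 0.61346433 -0.14996158  0.11329998] [ 0.6154458  -0.15001716  0.09129998]
[ 0.61090779 -0.1499741   0.11729998] [ 0.6154458  -0.15001716  0.09129998]
time: 25.75
tool_pos: [0.6159, -0.1509, 0.0518]
tool_rot: [0.0, 0.707, 0.707, 0.0]
contact_force: [-1.5, 0.4, -2.5]
gripper_width: 0.697
```

```bash
python3 -m pendant '{"linear":[[0,0.15,0.3],[0,0.15,0.8],[0,0.15,1.3],[0,0.15,1.8],[0,0.15,2.3],[0,0.15,2.8],[0,0.15,3.3],[0,0.15,3.8],[0,0.15,3.8],[0,0.15,3.8]],"rotation":[[0,0,0],[0,0,0],[0,0,0],[0,0,0],[0,0,0],[0,0,0],[0,0,0],[0,0,0],[0,0,0],[0,0,0]],"grip":[0.45,0.45,0.45,0.45,0.45,0.45,0.45,0.45,0.45,0.45]}'
python3 -m pendant '{"linear":[[0,0,0.05],[0,0,0.1],[0,0,0.15],[0,0,0.2],[0,0,0.25],[0,0,0.3],[0,0,0.3],[0,0,0.3],[0,0,0.3],[0,0,0.3]],"rotation":[[0,0,0],[0,0,0],[0,0,0],[0,0,0],[0,0,0],[0,0,0],[0,0,0],[0,0,0],[0,0,0],[0,0,0]],"grip":[0.45,0.45,0.45,0.45,0.45,0.45,0.45,0.45,0.45,0.45]}'
```

```text
time: 26.58
tool_pos: [0.6166, -0.1506, 0.0126]
tool_rot: [-0.0, 0.707, 0.707, -0.0]
contact_force: [-0.1, -0.4, -3.2]
gripper_width: 0.699
time: 27.42
tool_pos: [0.617, -0.1508, 0.0102]
tool_rot: [0.0, 0.707, 0.707, -0.0]
contact_force: [0.1, 0.0, -2.9]
gripper_width: 0.71
```

```bash
python3 -m pendant '{"linear":[[0,0,0.05],[0,0,0.1],[0,0,0.15],[0,0,0.2],[0,0,0.2],[0,0,0.2],[0,0,0.2],[0,0,0.2],[0,0,0.2],[0,0,0.2]],"rotation":[[0,0,0],[0,0,0],[0,0,0],[0,0,0],[0,0,0],[0,0,0],[0,0,0],[0,0,0],[0,0,0],[0,0,0]],"grip":[0.45,0.45,0.45,0.45,0.45,0.45,0.45,0.45,0.45,0.45]}'
```

```text
time: 28.25
tool_pos: [0.6178, -0.151, 0.01]
tool_rot: [0.001, 0.707, 0.707, 0.0]
contact_force: [-2.9, 1.3, 7.0]
gripper_width: 0.7
```

```bash
python3 -m pendant '{"linear":[[0,0,-0.2],[0,0,-0.2],[0,0,-0.2],[0,0,-0.2],[0,0,-0.2],[0,0,-0.2],[0,0,-1],[0,0,-4],[0,0,-8],[0,0,-12]],"rotation":[[0,0,0],[0,0,0],[0,0,0],[0,0,0],[0,0,0],[0,0,0],[0,0,0],[0,0,0],[0,0,0],[0,0,0]],"grip":[0.45,0.1,0.1,0.1,0.1,0.1,0.1,0.1,0.1,0.1]}'
python3 -m pendant '{"linear":[[-2.5,-2.8,0],[-5,-5.6,0],[-7.5,-8.4,0],[-10,-11.2,0],[-12.5,-14,0],[-14.5,-16.5,0],[-14.5,-16.5,0],[-14.5,-16.5,0],[-14.5,-16.5,0],[-14.5,-16.5,0]],"rotation":[[0,0,0],[0,0,0],[0,0,0],[0,0,0],[0,0,0],[0,0,0],[0,0,0],[0,0,0],[0,0,0],[0,0,0]],"grip":[0.2,0.2,0.2,0.2,0.2,0.2,0.2,0.2,0.2,0.2]}'
cat >> h.py <<'E'
def look(name,lo,hi,box,z):
    C=manip.calibration("wrist");s=manip.state();im=manip.grab_frame("wrist");cv2.imwrite(f"pics/{name}.png",im[:,:,::-1])
    u,v,e=blob(im,lo,hi,box);p=atz(ray("wrist",u,v,C),z)
    print(u,v,e,"tcp",s["tool_pos"].round(4),"at",p.round(4),"size",e*np.linalg.norm(p-C["cam_to_world"][:3,3])/C["fx"]); return p
E
python3 - <<'E'
from h import *
look("w9",(0,0,0),(180,255,85),(240,80,420,250),.005)
E
```

```text
time: 29.08
tool_pos: [0.6159, -0.1503, 0.1286]
tool_rot: [-0.001, 0.707, 0.707, -0.001]
contact_force: [1.1, -0.7, 1.0]
gripper_width: 0.903
time: 29.92
tool_pos: [0.4527, -0.2953, 0.1286]
tool_rot: [0.0, 0.707, 0.708, 0.0]
contact_force: [0.7, 0.3, -0.7]
gripper_width: 0.794
324.0395812988281 185.55760955810547 [49.8 50.8] tcp [ 0.4527 -0.2953  0.1286] at [ 0.4485 -0.297   0.005 ] size [0.04523801 0.0461464 ]
```

```bash
python3 -m pendant '{"linear":[[-0.15,-0.3,4],[-0.15,-0.3,8],[-0.15,-0.3,10.5],[-0.15,-0.3,12],[-0.15,-0.3,13],[-0.15,-0.3,13.4],[-0.15,-0.3,13.4],[-0.15,-0.3,13.4],[-0.15,-0.3,13.4],[-0.15,-0.3,13.4]],"rotation":[[0,0,0],[0,0,0],[0,0,0],[0,0,0],[0,0,0],[0,0,0],[0,0,0],[0,0,0],[0,0,0],[0,0,0]],"grip":[0.2,0.2,0.2,0.2,0.2,0.2,0.2,0.2,0.2,0.2]}'
python3 -m pendant '{"linear":[[0,0,0],[0,0,0],[0,0,0],[0,0,0],[0,0,0],[0,0,0],[0,0,0],[0,0,0],[0,0,0],[0,0,0]],"rotation":[[0,0,0],[0,0,0],[0,0,0],[0,0,0],[0,0,0],[0,0,0],[0,0,0],[0,0,0],[0,0,0],[0,0,0]],"grip":[0.7,0.7,0.7,0.7,0.7,0.7,0.7,0.7,0.7,0.7]}'
```

```text
time: 30.8
tool_pos: [0.4501, -0.2981, -0.0042]
tool_rot: [0.001, 0.707, 0.707, 0.0]
contact_force: [0.1, -0.7, -1.2]
gripper_width: 0.797
time: 31.63
tool_pos: [0.4497, -0.2979, -0.0038]
tool_rot: [0.001, 0.707, 0.707, 0.0]
contact_force: [-2.8, 2.9, 9.1]
gripper_width: 0.499
```

```bash
python3 -m pendant '{"linear":[[0,0,-0.2],[0,0,-1],[0,0,-3],[0,0,-6],[0,0,-9],[0,0,-10],[0,0,-10],[0,0,-10],[0,0,-10],[0,0,-10]],"rotation":[[0,0,0],[0,0,0],[0,0,0],[0,0,0],[0,0,0],[0,0,0],[0,0,0],[0,0,0],[0,0,0],[0,0,0]],"grip":[0.7,0.7,0.7,0.7,0.7,0.7,0.7,0.7,0.7,0.7]}'
python3 - <<'E'
from h import *
p=look("w10",(0,0,100),(180,255,255),(295,235,357,295),.0942+.0065)
E
```

```text
time: 32.47
tool_pos: [0.4477, -0.2962, 0.0918]
tool_rot: [-0.002, 0.707, 0.707, -0.0]
contact_force: [0.1, -0.3, -0.9]
gripper_width: 0.495
325.80879974365234 262.26874351501465 [29.9 37.3] tcp [ 0.4477 -0.2962  0.0918] at [ 0.4462 -0.2964  0.1007] size [0.01540404 0.01921641]
```

```bash
python3 -m pendant '{"linear":[[2.5,2.8,0],[5,5.6,0],[7.5,8.4,0],[10,11.2,0],[12.5,14,0],[13.5,15.5,0],[14.7,16.7,0],[14.7,16.7,0],[14.7,16.7,0],[14.7,16.7,0]],"rotation":[[0,0,0],[0,0,0],[0,0,0],[0,0,0],[0,0,0],[0,0,0],[0,0,0],[0,0,0],[0,0,0],[0,0,0]],"grip":[0.7,0.7,0.7,0.7,0.7,0.7,0.7,0.7,0.7,0.7]}'
python3 -m pendant '{"linear":[[0,0,0.5],[0,0,1],[0,0,1.5],[0,0,2],[0,0,2],[0,0,2],[0,0,2],[0,0,2],[0,0,2],[0,0,2]],"rotation":[[0,0,0],[0,0,0],[0,0,0],[0,0,0],[0,0,0],[0,0,0],[0,0,0],[0,0,0],[0,0,0],[0,0,0]],"grip":[0.7,0.7,0.7,0.7,0.7,0.7,0.7,0.7,0.7,0.7]}'
```

```text
time: 33.35
tool_pos: [0.615, -0.1507, 0.0933]
tool_rot: [-0.001, 0.707, 0.707, -0.001]
contact_force: [0.5, -0.4, -0.7]
gripper_width: 0.499
time: 34.18
tool_pos: [0.6162, -0.1503, 0.0746]
tool_rot: [0.0, 0.707, 0.707, 0.0]
contact_force: [-0.5, -0.4, -0.2]
gripper_width: 0.494
```

```bash
python3 -m pendant '{"linear":[[-0.05,0.05,0.5],[-0.05,0.05,1],[-0.05,0.05,1.5],[-0.05,0.05,2],[-0.05,0.05,2.5],[-0.05,0.05,3],[-0.05,0.05,3.5],[-0.05,0.05,4],[-0.05,0.05,4],[-0.05,0.05,4]],"rotation":[[0,0,0],[0,0,0],[0,0,0],[0,0,0],[0,0,0],[0,0,0],[0,0,0],[0,0,0],[0,0,0],[0,0,0]],"grip":[0.7,0.7,0.7,0.7,0.7,0.7,0.7,0.7,0.7,0.7]}'
python3 -m pendant '{"linear":[[0,0,0.05],[0,0,0.1],[0,0,0.15],[0,0,0.2],[0,0,0.25],[0,0,0.3],[0,0,0.3],[0,0,0.3],[0,0,0.3],[0,0,0.3]],"rotation":[[0,0,0],[0,0,0],[0,0,0],[0,0,0],[0,0,0],[0,0,0],[0,0,0],[0,0,0],[0,0,0],[0,0,0]],"grip":[0.7,0.7,0.7,0.7,0.7,0.7,0.7,0.7,0.7,0.7]}'
```

```text
time: 35.02
tool_pos: [0.6162, -0.1506, 0.0337]
tool_rot: [-0.0, 0.707, 0.707, -0.0]
contact_force: [-0.7, -0.3, 0.7]
gripper_width: 0.499
time: 35.85
tool_pos: [0.6166, -0.1508, 0.0314]
tool_rot: [0.0, 0.707, 0.707, 0.0]
contact_force: [-0.5, 0.9, 1.4]
gripper_width: 0.498
```

```bash
python3 -m pendant '{"linear":[[0,0,-0.05],[0,0,-0.05],[0,0,-0.05],[0,0,-0.05],[0,0,-0.05],[0,0,-0.05],[0,0,-1],[0,0,-4],[0,0,-7],[0,0,-10]],"rotation":[[0,0,0],[0,0,0],[0,0,0],[0,0,0],[0,0,0],[0,0,0],[0,0,0],[0,0,0],[0,0,0],[0,0,0]],"grip":[0.7,0.3,0.15,0.15,0.15,0.15,0.15,0.15,0.15,0.15]}'
python3 -m pendant '{"linear":[[2.8,-2.4,0],[5.6,-4.8,0],[8.4,-7.2,0],[11.2,-9.6,0],[14,-11.7,0],[14,-11.7,0],[14,-11.7,0],[14,-11.7,0],[14,-11.7,0],[14,-11.7,0]],"rotation":[[0,0,0],[0,0,0],[0,0,0],[0,0,0],[0,0,0],[0,0,0],[0,0,0],[0,0,0],[0,0,0],[0,0,0]],"grip":[0.15,0.15,0.15,0.15,0.15,0.15,0.15,0.15,0.15,0.15]}'
python3 - <<'E'
from h import *
look("w11",(12,90,80),(26,255,255),(230,80,430,250),.004)
E
```

```text
time: 36.68
tool_pos: [0.6161, -0.1506, 0.1326]
tool_rot: [-0.0, 0.707, 0.707, -0.0]
contact_force: [-0.3, -0.1, -0.5]
gripper_width: 0.85
time: 37.52
tool_pos: [0.5003, -0.0116, 0.1317]
tool_rot: [0.0, 0.708, 0.707, 0.0]
contact_force: [-0.8, -0.6, 0.3]
gripper_width: 0.845
326.1897888183594 184.13056182861328 [56.5 58.6] tcp [ 0.5003 -0.0116  0.1317] at [ 0.4959 -0.0114  0.004 ] size [0.05203197 0.0539659 ]
```

```bash
python3 -m pendant '{"linear":[[0,-0.2,4],[0,-0.2,8],[0,-0.2,10.5],[0,-0.2,12],[0,-0.2,13],[0,-0.2,13.8],[0,-0.2,13.8],[0,-0.2,13.8],[0,-0.2,13.8],[0,-0.2,13.8]],"rotation":[[0,0,0],[0,0,0],[0,0,0],[0,0,0],[0,0,0],[0,0,0],[0,0,0],[0,0,0],[0,0,0],[0,0,0]],"grip":[0.15,0.15,0.15,0.15,0.15,0.15,0.15,0.15,0.15,0.15]}'
python3 -m pendant '{"linear":[[0,0,0],[0,0,0],[0,0,0],[0,0,0],[0,0,0],[0,0,0],[0,0,0],[0,0,0],[0,0,0],[0,0,0]],"rotation":[[0,0,0],[0,0,0],[0,0,0],[0,0,0],[0,0,0],[0,0,0],[0,0,0],[0,0,0],[0,0,0],[0,0,0]],"grip":[0.6,0.6,0.6,0.6,0.6,0.6,0.6,0.6,0.6,0.6]}'
```

```text
time: 38.4
tool_pos: [0.4988, -0.011, -0.0053]
tool_rot: [0.001, 0.707, 0.707, 0.001]
contact_force: [0.9, 0.8, 0.6]
gripper_width: 0.85
time: 39.23
tool_pos: [0.5009, -0.0121, -0.002]
tool_rot: [0.003, 0.707, 0.707, 0.001]
contact_force: [-6.2, -2.1, 20.9]
gripper_width: 0.404
```

The fingers closed over the flange: the width reached its command of 0.40, with 21 N of upward force. I'll raise, open and remeasure.

```bash
python3 -m pendant '{"linear":[[0,0,-0.5],[0,0,-1],[0,0,-1],[0,0,-1],[0,0,-1],[0,0,-4],[0,0,-8],[0,0,-12],[0,0,-13.8],[0,0,-13.8]],"rotation":[[0,0,0],[0,0,0],[0,0,0],[0,0,0],[0,0,0],[0,0,0],[0,0,0],[0,0,0],[0,0,0],[0,0,0]],"grip":[0.6,0.15,0.15,0.15,0.15,0.15,0.15,0.15,0.15,0.15]}'
python3 -m pendant '{"linear":[[0,0,0],[0,0,0],[0,0,0],[0,0,0],[0,0,0],[0,0,0],[0,0,0],[0,0,0],[0,0,0],[0,0,0]],"rotation":[[0,0,0],[0,0,0],[0,0,0],[0,0,0],[0,0,0],[0,0,0],[0,0,0],[0,0,0],[0,0,0],[0,0,0]],"grip":[0.15,0.15,0.15,0.15,0.15,0.15,0.15,0.15,0.15,0.15]}'
python3 - <<'E'
from h import *
look("w12",(12,90,80),(26,255,255),(230,80,430,250),.004)
E
```

```text
time: 40.07
tool_pos: [0.501, -0.0112, 0.137]
tool_rot: [0.004, 0.707, 0.707, 0.003]
contact_force: [0.4, -0.4, 0.5]
gripper_width: 0.852
time: 40.9
tool_pos: [0.4975, -0.0108, 0.1313]
tool_rot: [0.0, 0.707, 0.707, 0.0]
contact_force: [-0.5, -0.3, 0.3]
gripper_width: 0.847
322.9059143066406 187.79295349121094 [56.4 58.6] tcp [ 0.4975 -0.0108  0.1313] at [ 0.4964 -0.0135  0.004 ] size [0.05204063 0.05407059]
```

```bash
python3 -m pendant '{"linear":[[-0.25,0.05,4],[-0.25,0.05,8],[-0.25,0.05,10.5],[-0.25,0.05,12],[-0.25,0.05,12.8],[-0.25,0.05,13.3],[-0.25,0.05,13.7],[-0.25,0.05,14.1],[-0.25,0.05,14.1],[-0.25,0.05,14.1]],"rotation":[[0,0,0],[0,0,0],[0,0,0],[0,0,0],[0,0,0],[0,0,0],[0,0,0],[0,0,0],[0,0,0],[0,0,0]],"grip":[0.27,0.27,0.27,0.27,0.27,0.27,0.27,0.27,0.27,0.27]}'
python3 -m pendant '{"linear":[[0,0,0],[0,0,0],[0,0,0],[0,0,0],[0,0,0],[0,0,0],[0,0,0],[0,0,0],[0,0,0],[0,0,0]],"rotation":[[0,0,0],[0,0,0],[0,0,0],[0,0,0],[0,0,0],[0,0,0],[0,0,0],[0,0,0],[0,0,0],[0,0,0]],"grip":[0.32,0.36,0.4,0.44,0.48,0.52,0.52,0.52,0.52,0.52]}'
```

```text
time: 41.78
tool_pos: [0.4987, -0.0134, -0.0089]
tool_rot: [0.001, 0.707, 0.707, 0.0]
contact_force: [1.1, 0.6, 0.3]
gripper_width: 0.728
time: 42.62
tool_pos: [0.499, -0.0134, -0.0083]
tool_rot: [0.001, 0.707, 0.707, 0.001]
contact_force: [-0.9, -0.1, 6.0]
gripper_width: 0.605
```

```bash
python3 -m pendant '{"linear":[[0,0,-0.2],[0,0,-1],[0,0,-3],[0,0,-6],[0,0,-9],[0,0,-10],[0,0,-10],[0,0,-10],[0,0,-10],[0,0,-10]],"rotation":[[0,0,0],[0,0,0],[0,0,0],[0,0,0],[0,0,0],[0,0,0],[0,0,0],[0,0,0],[0,0,0],[0,0,0]],"grip":[0.6,0.6,0.6,0.6,0.6,0.6,0.6,0.6,0.6,0.6]}'
python3 - <<'E'
from h import *
C=manip.calibration("wrist");s=manip.state();im=manip.grab_frame("wrist");cv2.imwrite("pics/w13.png",im[:,:,::-1])
hsv=cv2.cvtColor(im,cv2.COLOR_RGB2HSV)[235:300,295:357]
m=cv2.inRange(hsv,(0,0,60),(180,70,255)); n,l,st,ce=cv2.connectedComponentsWithStats(m)
print(st[1:],ce[1:]+[295,235]); k=1+np.argmax(st[1:,4]); u,v=ce[k]+[295,235]
t=s["tool_pos"];print(t,s["gripper_width"],atz(ray("wrist",u,v,C),t[2]+.008+.006)-t)
print(blob(im,(12,90,80),(26,255,255),(230,180,430,320)))
E
```

```text
time: 43.45
tool_pos: [0.4963, -0.013, 0.0878]
tool_rot: [-0.002, 0.707, 0.707, -0.001]
contact_force: [0.1, 0.4, -0.1]
gripper_width: 0.606
[[ 13  18  36  26 696]
 [  0  64   1   1   1]] [[325.73850575 265.82758621]
 [295.         299.        ]]
[ 0.49632371 -0.01300687  0.08782838] 0.6062275198905289 [-0.00239347 -0.00019396  0.014     ]
(325.9796829223633, 260.93145751953125, array([ 92.6, 106.4]))
```

```bash
python3 -m pendant '{"linear":[[-2.8,2.4,0],[-5.6,4.8,0],[-8.4,7.2,0],[-11,9.5,0],[-13,11.2,0],[-13.8,11.9,0],[-13.8,11.9,0],[-13.8,11.9,0.5],[-13.8,11.9,1],[-13.8,11.9,1]],"rotation":[[0,0,0],[0,0,0],[0,0,0],[0,0,0],[0,0,0],[0,0,0],[0,0,0],[0,0,0],[0,0,0],[0,0,0]],"grip":[0.6,0.6,0.6,0.6,0.6,0.6,0.6,0.6,0.6,0.6]}'
python3 -m pendant '{"linear":[[0,0,0.5],[0,0,1],[0,0,1.5],[0,0,2],[0,0,2],[0,0,2],[0,0,2],[0,0,2],[0,0,2],[0,0,2]],"rotation":[[0,0,0],[0,0,0],[0,0,0],[0,0,0],[0,0,0],[0,0,0],[0,0,0],[0,0,0],[0,0,0],[0,0,0]],"grip":[0.6,0.6,0.6,0.6,0.6,0.6,0.6,0.6,0.6,0.6]}'
```

```text
time: 44.33
tool_pos: [0.6149, -0.1494, 0.0779]
tool_rot: [-0.002, 0.707, 0.708, -0.001]
contact_force: [-0.6, -0.7, -0.6]
gripper_width: 0.607
time: 45.17
tool_pos: [0.6172, -0.1514, 0.0606]
tool_rot: [0.0, 0.707, 0.707, 0.0]
contact_force: [0.8, 0.6, -0.5]
gripper_width: 0.603
```

```bash
python3 -m pendant '{"linear":[[0,0,0.4],[0,0,0.8],[0,0,1.2],[0,0,1.6],[0,0,2],[0,0,2.3],[0,0,2.6],[0,0,2.6],[0,0,2.6],[0,0,2.6]],"rotation":[[0,0,0],[0,0,0],[0,0,0],[0,0,0],[0,0,0],[0,0,0],[0,0,0],[0,0,0],[0,0,0],[0,0,0]],"grip":[0.6,0.6,0.6,0.6,0.6,0.6,0.6,0.6,0.6,0.6]}'
python3 -m pendant '{"linear":[[0,0,0.05],[0,0,0.1],[0,0,0.15],[0,0,0.2],[0,0,0.2],[0,0,0.2],[0,0,0.2],[0,0,0.2],[0,0,0.2],[0,0,0.2]],"rotation":[[0,0,0],[0,0,0],[0,0,0],[0,0,0],[0,0,0],[0,0,0],[0,0,0],[0,0,0],[0,0,0],[0,0,0]],"grip":[0.6,0.6,0.6,0.6,0.6,0.6,0.6,0.6,0.6,0.6]}'
```

```text
time: 46.0
tool_pos: [0.6172, -0.1513, 0.0344]
tool_rot: [0.0, 0.707, 0.707, 0.0]
contact_force: [0.5, -0.1, 0.8]
gripper_width: 0.609
time: 46.83
tool_pos: [0.617, -0.1513, 0.0322]
tool_rot: [0.0, 0.707, 0.707, 0.0]
contact_force: [-1.2, -0.1, -1.1]
gripper_width: 0.601
```

Release, lift, and step aside for the final look.

```bash
python3 -m pendant '{"linear":[[0,0,0.05],[0,0,0.05],[0,0,0.05],[0,0,0.05],[0,0,0.05],[0,0,0.05],[0,0,-1],[0,0,-4],[0,0,-7],[0,0,-10]],"rotation":[[0,0,0],[0,0,0],[0,0,0],[0,0,0],[0,0,0],[0,0,0],[0,0,0],[0,0,0],[0,0,0],[0,0,0]],"grip":[0.6,0.3,0.15,0.15,0.15,0.15,0.15,0.15,0.15,0.15]}'
python3 -m pendant '{"linear":[[4,-2,0],[8,-4,0],[12,-6,0],[15,-8,0],[15,-8,0],[15,-8,0],[15,-8,0],[15,-8,0],[15,-8,0],[15,-8,0]],"rotation":[[0,0,0],[0,0,0],[0,0,0],[0,0,0],[0,0,0],[0,0,0],[0,0,0],[0,0,0],[0,0,0],[0,0,0]],"grip":[0.15,0.15,0.15,0.15,0.15,0.15,0.15,0.15,0.15,0.15]}'
python3 - <<'E'
from h import *
s=manip.grab_frame("scene")[:,:,::-1];w=manip.grab_frame("wrist")[:,:,::-1];t=manip.grab_frame("top")[:,:,::-1]
for n,i in zip("swt",(s,w,t)): cv2.imwrite(f"pics/f_{n}.png",i)
o=np.zeros((590,790,3),np.uint8)
o[:350,:395]=cv2.resize(s[165:235,215:294],(395,350),interpolation=cv2.INTER_CUBIC)
o[:350,400:750]=cv2.resize(t[130:190,325:385],(350,350),interpolation=cv2.INTER_CUBIC)
o[355:590,:376]=cv2.resize(w,(376,235)); o[355:590,380:756]=cv2.resize(s,(376,235))
cv2.imwrite("pics/final.png",o)
E
```

```text
time: 47.67
tool_pos: [0.6167, -0.1511, 0.1337]
tool_rot: [-0.0, 0.707, 0.707, -0.0]
contact_force: [0.1, 0.1, 1.2]
gripper_width: 0.853
time: 48.5
tool_pos: [0.5376, -0.0023, 0.1324]
tool_rot: [0.0, 0.708, 0.707, 0.0]
contact_force: [-0.2, -0.1, 0.1]
gripper_width: 0.851
```

View pics/final.png

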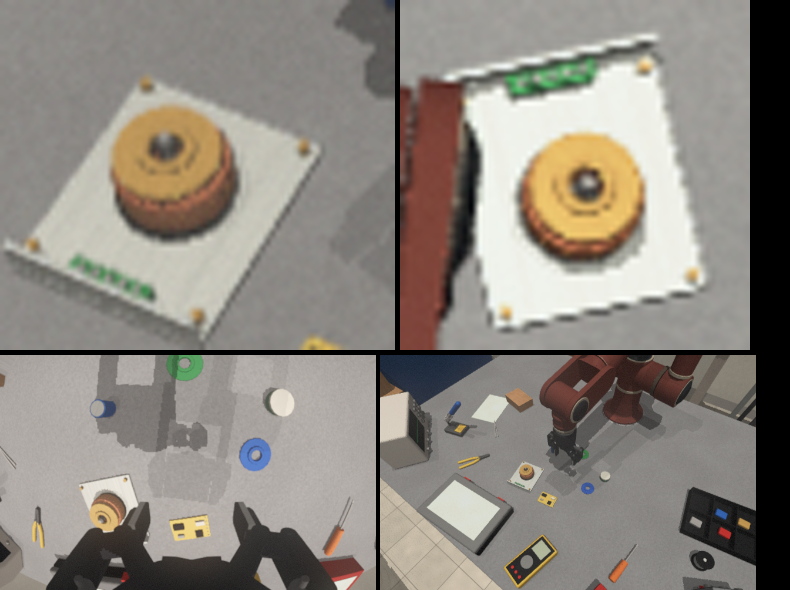

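The final views show the stack upright and level, with the bolt tip visible in the middle of the cover hole. The bystanders look untouched, and the gripper is clear of everything.

```bash
python3 -c "
from plant import manip;print(manip.job_done())"
```

```text
the job is handed in; nothing more can be done
None
```

I stacked the wide pad, transformer, small pad and brass cover (collar up) over the chassis bolt in that order, and handed the job in at about 48.5 s. The hand-in gives no verdict.

**Last checks:** In the final pictures the stack looks upright and level, with the bolt tip showing in the middle of the cover's hole. By eye, nothing else on the bench has moved. The small pad is hidden under the cover there. Its seating rests on its release height, which matched the expected one.

**What went wrong or disagreed:**
- **Cover grasp:** The first try closed over the flange and pressed on it with about 21 N, shifting the cover about 2 mm. I remeasured, went lower, and the second grasp held.
- **Fingertip position:** With the gripper open, the fingertips stood about 13 mm behind the TCP, not ahead of it as stated. I found their real height by touching the bench, and the grasp heights came from that.
- **Camera positions:** The wrist camera and the fixed cameras disagreed by 2–4 mm along x. I used the wrist values or a compromise, which was within the clearance of the holes.

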